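# Clamp a glued parts bin with the one-hand bar clamp

### The arm

A 7-joint arm with a two-finger parallel gripper is mounted at the origin on the work surface. World frame = base frame: x ahead of the robot, y to its left, z up, the work surface at z = 0. Lengths are in m, angles in rad, forces in N, time in s.
With the tool pointing down it reaches from about 0.4 to 0.75 m from the base axis. Payload 19.5 kg.
Tool frame: the origin (TCP) lies midway between the tips of the shut fingers; the grasp point (between the pads) lies 19 mm behind it; z points along the fingers, x is the direction in which the jaws open and shut, and the axes are right-handed (so a half turn about z gives the same grasp; the last joint's range is limited). The gripper opens to 85 mm and grips with 20 to 120 N. Pads are 22 mm wide; open, the fingers measure 114 mm over their backs; the gripper's body (76 mm by 85 mm) begins 54 mm behind the grasp point. The pads swing forward as they close: fully open they stand 13 mm farther back than shut.
Start: joints at [1.264, 0.707, -0.028, 1.485, 0.022, 0.951, -0.075], TCP at [0.15, -0.555, 0.209] pointing down, gripper open.
Joint ranges: [-2.71, 2.71], [-0.32, 2.16], [-1.57, 1.52], [0, 2.45], [-1.46, 4.6], [0, 2.02], [-2.83, 2.83]. Speed limits (rad/s): [1.89, 1.89, 2.57, 2.57, 3.01, 3.01, 3.01].

### API

Orientations are given as a unit quaternion [x, y, z, w].
In Python, from cell import telemetry, optics, job gives the robot as it stands.
- The arm moves only by the tool play_rows, never from a script. Its argument "steps" is a list of rows, each a list of 6 numbers: the shift along the world's x, y, z in cm, then the turn, a rotation vector about the world's x, y, z in rad. A call has 1 to 5 rows; each row shifts and turns the pose as measured when the row begins; what a row does not reach is not made up. A row lasts 1/8 s, in which the tool goes at most 62.5 mm and 10.7 degrees, less where a joint would pass 70% of its speed; a pose out of reach is approached as far as the arm can. A call with a gripper value outside its range is refused whole. "gripper" is the opening in per cent of the stroke, from 0 (shut) to 100 (fully open), set as the call begins (left out, the last holds). The fingers move at their own pace and stop on an object; "squeeze" is the grip in N (left out, the last holds). Time passes only in rows, so rows that do not move let the fingers close. It gives the time, the measured TCP pose, the force and the opening at its end, in the units of the state.
- telemetry.state(): the state, without advancing time (a new reading comes with each control period).
- optics.capture(name): name is "scene" or "top"; returns the picture (384x512x3 uint8, blue, green, red); there is no depth.
- optics.get_calibration(name): a dict with "intrinsics" (3x3 intrinsics, pixels), "R" (3x3) and "t" (3): a world point X has camera coordinates R X + t. Camera axes: x right, y down, z forward; pixel columns grow to the right and rows downward; lengths in m; the calibration is good to about 2 mm. A picture is of the moment at which its call begins. get_calibration takes no time and is no camera call.
- job.close_job(): hands the job in, once; it reports no verdict.
The state is a dict: "clock": time; "joints": joint angles; "joint_velocities": joint speeds; "effort": joint torques, N m; "position": TCP position; "orientation": TCP orientation; "force": force on the tool from outside, world axes, zero at the start; "ft_torque": the same for the moment, N m; "gripper_width": opening from 0.0 (shut) to 1.0 (fully open).
Only numpy, scipy, OpenCV 4.12 (cv2) and the standard library are available. Lean on these libraries where they do the work, as an engineer would, in place of code of your own. Each camera call takes 0.05 s, during which the arm holds its last target.

### The job

The cracked end wall of the yellow parts bin on the clamp board has just been glued: lift the bin's lid off by its knob and set it down flat, knob up, on the bare bench, without dropping it. Then pump the clamp's trigger, without pushing the jaw by hand, until both orange pads press firmly on the bin but do not crush it, and finish while holding the trigger squeezed so that they stay pressed. Leave everything else where it is.

Things in the scene. Friction and masses are not known exactly. Their poses are not given: they have to be found in the camera images.
- jig: Plywood clamp board fixed on the bench, 15 mm thick, with a black bar clamp lying flat, mid plane 55 mm above the bench. Origin on the bench under the board (x -150..130, y -150..150 mm). x points from handle to jaws (roughly away from the robot), y along the bar, the way the far jaw closes. Bar at x = -35 mm, 6 mm thick, its tail out to y = 190 mm. Fixed head: x -58..6, y 50..110, top z 80 mm.
- trigger_blade: Blue trigger blade of the clamp. Origin on its pivot, inside the head; use trigger_face.
- handle_back (a point): Point on the back (+y) face of the fixed handle, opposite trigger_face: one finger bears here to squeeze. Axes as the board's. The handle is 20 mm thick (y), 28 mm tall (55 +/- 14 mm above the bench) and reaches from x = -58 to -143 mm of the board; free from above, 26 mm of room below it.
- trigger_face (a point): Middle of the blue trigger's front (-y) face where the other finger presses, 70 mm from the pivot; moves with the trigger. To handle_back (nearly along the board's y) it is 57.5 mm released, 40 mm fully squeezed. The blade is 26 mm tall (55 +/- 13 mm above the bench), 12 mm thick, free from above; it can be pressed from here to 40 mm farther out (-x).
- trigger (a joint): Trigger angle, rad, about an upright pivot: 0 released, 0.25 at its stop next to the handle. A spring returns it. A full pull draws the jaw on by one 7 mm ratchet tooth (the first pull by less); let it back below 0.02 before the next. Pumping free takes 4 to 8 N at trigger_face. Once the bin is squeezed it stops short; 20 N at trigger_face gives about 35 N at the pads, 30 N 55 N, 60 N over 110 N.
- jaw (a joint): Travel in m of the bar with the far jaw towards the fixed head pad: 0 widest open (starts 0.004 to 0.020), about 0.038 with the bin squeezed between both pads. A light brake (7 N) keeps it where it was pumped to, within 1 mm, but the pressure on the bin is all but gone as soon as the trigger is let go.
- far_jaw: Far jaw on the bar's -y end: black arm with an orange pad 64 (x) x 14 x 36 mm. Origin moves with the bar and coincides with the board's origin at joint value 0; use jaw_face.
- jaw_face (a point): Centre of the far pad's face, which looks to the board's +y, 55 mm above the bench.
- head_pad: Fixed orange pad on the clamp head, 64 (x) x 14 x 36 mm; origin at its centre, its face 7 mm from it towards the board's -y.
- bin: Yellow open plastic bin, 80 (x) x 90 (y) x 65 mm, 4 mm walls, about 0.16 kg, standing loose on the board between the pads, 5 to 9 mm short of the head pad; the far jaw pushes it on to the head pad. Its freshly glued wall is crushed by more than 120 N. Origin: centre of its underside.
- lid: Yellow push-on lid, 87 (x) x 97 (y) x 18 mm with a 14 mm skirt fitting loosely (1.5 mm) outside the bin's walls, 0.075 kg. Origin: centre of the skirt's lower edge, 51 mm above the bin's underside as it sits. On top a black round knob. There is bare bench for it on the robot's right (-y), beside the board and between the bins.
- lid_knob (a point): Centre of the lid's knob (28 mm diameter, 24 mm tall), 40 mm above the lid's origin and 22 mm above the lid's top face.
- glue_bottle: White glue bottle with a red cap, 38 mm diameter, 115 mm tall, standing on the board beside the head jaw; leave it. Origin: centre of its underside.
- spreader: Glue spreader, 130 mm long, blue handle and flat steel blade, lying on the board; leave it.
- clip_bin: Low yellow bin of black cable clips, 80 x 110 x 40 mm, on the bench; leave it. Origin: centre of its underside.
- nut_bin: Low yellow bin of dark red wire connectors, 80 x 110 x 40 mm, on the bench; leave it. Origin: centre of its underside.
- white_bin: Low yellow bin of white cable clips, 80 x 110 x 40 mm, on the bench; leave it. Origin: centre of its underside.
- screwdriver: Screwdriver with a yellow handle, 200 mm long, lying on the bench to the left of the board; leave it.
There are look-alikes about, which are no part of the job. Leave any purple look-alike of the lid alone.

How it is judged:
By the outcome, as a careful person would: the job done as asked, in the order asked, and still so for the second after the job is handed in, while the arm keeps its last pose, push and grip.
It also fails if it takes over 61 s, if anything falls off the work surface, if the arm or the gripper's body presses on something with over 40 N, if the wrist force passes 120 N, or if a joint passes its speed limit or range.

## Working session

There is one attempt and no reset: what is moved stays moved. The work goes in short steps, Python scripts to look and compute and a tool call to move; the robot and the scene stay as the last step left them, time stands still between calls to the robot, and variables do not carry over. Pictures are saved under pics/ and viewed, and the job is handed in when it is done.

Besides the shell and the picture viewer there is one more tool, called as a command line: name --pt "numbers of a row" for each row, then --argument value for the rest. play_rows: Moves the arm, as the interface text tells. Its arguments: {"type":"object","properties":{"steps":{"type":"array","items":{"type":"array","items":{"type":"number"}}},"gripper":{"type":"number"},"squeeze":{"type":"number"}},"required":["steps"]}

```bash
mkdir -p pics; python3 - <<'E'
from cell import telemetry, optics, job
import cv2,numpy as np
np.set_printoptions(precision=4,suppress=True)
for n in("scene","top"):
    cv2.imwrite(f"pics/{n}0.png",optics.capture(n)); c=optics.get_calibration(n); print(n,c)
print(telemetry.state())
E
```

```text
scene {'intrinsics': array([[450.8522,   0.    , 259.5343],
       [  0.    , 450.8522, 195.8748],
       [  0.    ,   0.    ,   1.    ]]), 'R': array([[-0.4158,  0.9093,  0.0195],
       [ 0.5615,  0.2735, -0.781 ],
       [-0.7155, -0.3138, -0.6242]]), 't': array([ 0.2393, -0.2407,  1.947 ])}
top {'intrinsics': array([[405.0044,   0.    , 254.7717],
       [  0.    , 405.0044, 183.6514],
       [  0.    ,   0.    ,   1.    ]]), 'R': array([[-0.0096, -0.9998, -0.0185],
       [-0.985 ,  0.0126, -0.1719],
       [ 0.1721,  0.0165, -0.9849]]), 't': array([0.0125, 0.548 , 1.322 ])}
{'clock': 0.1, 'joints': array([ 1.2643,  0.707 , -0.0276,  1.4849,  0.022 ,  0.9509, -0.0755]), 'joint_velocities': array([ 0.0012, -0.0028, -0.0012, -0.0029,  0.0008,  0.0008, -0.0009]), 'effort': array([  0.0027, -88.4309,   1.2368, -23.6455,   0.017 ,   0.0051,
        -0.0001]), 'position': array([ 0.1504, -0.5547,  0.2083]), 'orientation': array([ 0.7943, -0.6076, -0.0004, -0.0003]), 'force': array([-0.0261, -0.415 , -0.1833]), 'ft_torque': array([-0.0252, -0.0144, -0.035 ]), 'gripper_width': 0.9955447892467948}
```

```bash
ls
```

```text
pics
```

View pics/scene0.png

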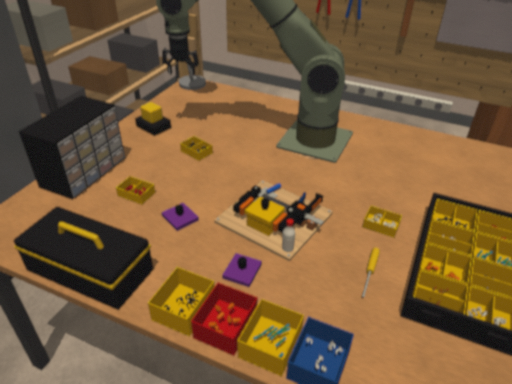

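View pics/top0.png

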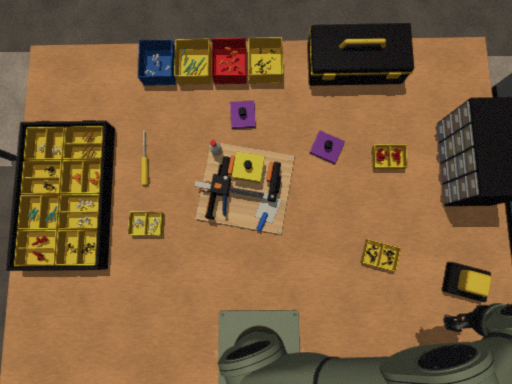

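```bash
python3 - <<'E'
import cv2
a=cv2.imread("pics/top0.png")[130:310,150:390]; cv2.imwrite("pics/top0c.png",cv2.resize(a,(800,600),interpolation=cv2.INTER_CUBIC))
a=cv2.imread("pics/scene0.png")[130:330,100:366]; cv2.imwrite("pics/scene0c.png",cv2.resize(a,(798,600),interpolation=cv2.INTER_CUBIC))
E
```

```text
(no output)
```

View pics/top0c.png

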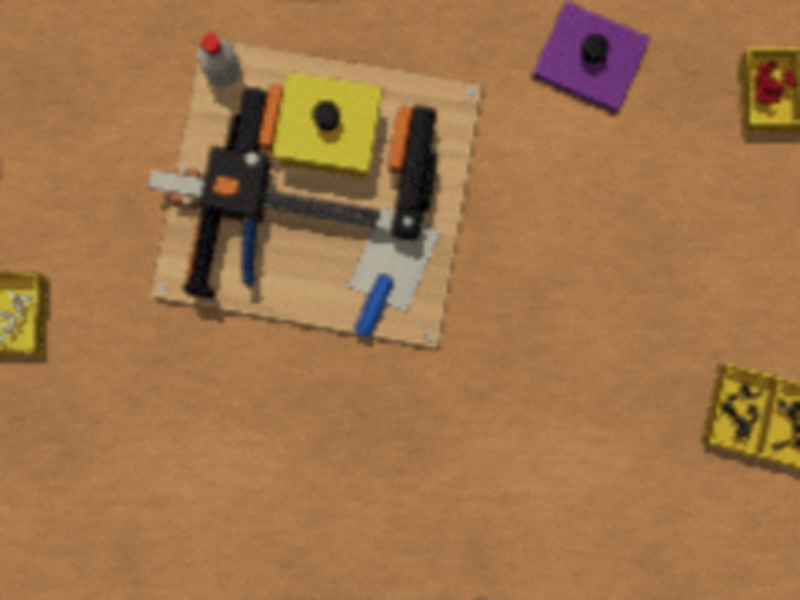

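View pics/scene0c.png

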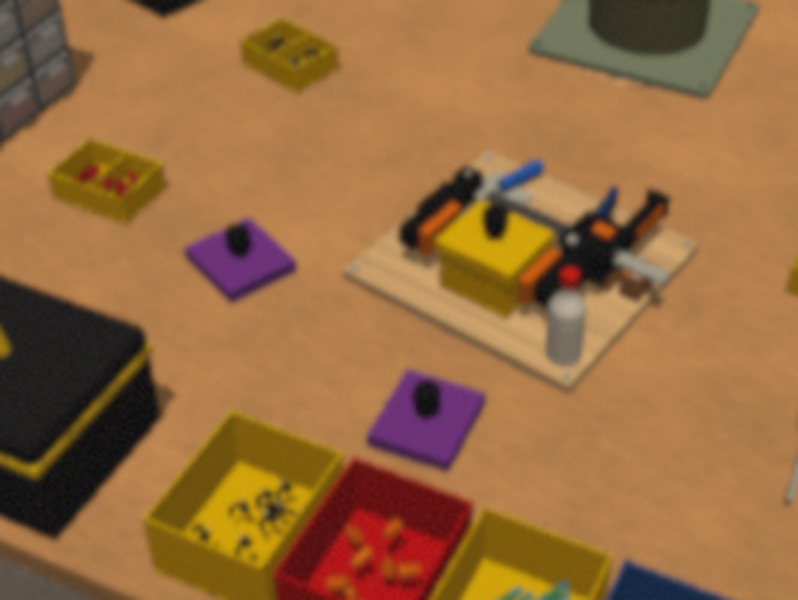

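The scene view shows the board with the yellow lid; its knob is at about crop pixel (327,115) in top and (495,220) in scene. The purple lids lie to the right and behind. The blue trigger is at top crop (249,250) and the black handle at (203,250).

```bash
cat > h.py <<'E'
from cell import telemetry, optics, job
import cv2,numpy as np
from scipy.spatial.transform import Rotation as Ro
np.set_printoptions(precision=4,suppress=True)
def ray(n,px):
    c=optics.get_calibration(n);R=np.array(c["R"]);t=np.array(c["t"])
    d=R.T@np.linalg.inv(c["intrinsics"])@np.array([px[0],px[1],1.]);return -R.T@t,d
def atz(n,px,z):
    o,d=ray(n,px);return o+d*(z-o[2])/d[2]
def tri(p1,p2):
    o1,d1=ray("top",p1);o2,d2=ray("scene",p2)
    A=np.stack([d1,-d2],1);s=np.linalg.lstsq(A,o2-o1,rcond=None)[0]
    a=o1+s[0]*d1;b=o2+s[1]*d2;return (a+b)/2,np.linalg.norm(a-b)
def proj(n,X):
    c=optics.get_calibration(n);R=np.array(c["R"]);p=np.array(c["intrinsics"])@(R@np.array(X)+c["t"]);return p[:2]/p[2]
def tc(u,v): return (u/3.3333+150-.35,v/3.3333+130-.35)
def sc(u,v): return (u/3+100-.33,v/3+130-.33)
def crop(n,c,half,name):
    im=optics.capture(n);u,v=map(int,c);h=int(half*.75)
    a=im[max(0,v-h):v+h,max(0,u-half):u+half];cv2.imwrite("pics/"+name,cv2.resize(a,None,fx=400/half,fy=400/half,interpolation=cv2.INTER_CUBIC));print("origin",max(0,u-half),max(0,v-h),"scale",400/half)
def bd():
    P=np.load("board.npy");return P[:2],P[2]
def b2w(x,y,z):
    p,a=bd();c,s=np.cos(a),np.sin(a);return np.array([p[0]+c*x-s*y,p[1]+s*x+c*y,z])
def w2b(X):
    p,a=bd();c,s=np.cos(a),np.sin(a);d=np.array(X)[:2]-p;return np.array([c*d[0]+s*d[1],-s*d[0]+c*d[1],X[2] if len(X)>2 else 0])
def st():
    s=telemetry.state();print(s["clock"],s["position"],s["force"],s["gripper_width"],Ro.from_quat(s["orientation"]).as_matrix()[:,0],Ro.from_quat(s["orientation"]).as_matrix()[:,2],"J",s["joints"]);return s
E
python3 - <<'E'
from h import *
cor={(130,-150):(480,85),(-150,-150):(437,348),(-150,150):(153,297)}
W=np.array([atz("top",tc(*p),.015)[:2] for p in cor.values()]);B=np.array(list(cor.keys()))/1e3
print(W)
Bc=B-B.mean(0);Wc=W-W.mean(0)
a=np.arctan2((Bc[:,0]*Wc[:,1]-Bc[:,1]*Wc[:,0]).sum(),(Bc*Wc).sum())
R=np.array([[np.cos(a),-np.sin(a)],[np.sin(a),np.cos(a)]]);p=W.mean(0)-R@B.mean(0)
print(p,a,"res",W-(B@R.T+p)); np.save("board.npy",[*p,a])
Wsc=[atz("scene",sc(*q),.015) for q in [(345,272),(568,388),(697,245),(487,152)]];print("scene corners(+,-)(+,+)(-,+)(-,-)",[w2b(x) for x in Wsc])
K,e=tri(tc(327,115),sc(495,220));print("knob",K,e,atz("top",tc(327,115),.106),w2b(K))
print("lid corners",[atz("top",tc(*q),.084)[:2] for q in [(290,72),(381,84),(371,173),(274,159)]])
print("purple",[atz("top",tc(*q),.018)[:2] for q in [(567,3),(648,37),(615,112),(533,75)]])
print("clip bin corners",[atz("top",tc(*q),.04)[:2] for q in [(725,365),(706,447)]],"nut",[atz("top",tc(*q),.04)[:2] for q in [(742,48),(745,133)]])
for z in(.055,.068):print("trig",w2b(atz("top",tc(249,270),z)),"handle",w2b(atz("top",tc(203,270),z+.001)))
print("jaw pad",[w2b(atz("top",tc(*q),.073)) for q in[(391,168),(405,108)]],"headpad",[w2b(atz("top",tc(*q),.073)) for q in[(274,150),(283,88)]])
print("spreader", [w2b(atz("top",tc(*q),.02)) for q in[(366,333),(383,280),(390,208),(437,232),(405,308),(350,285)]])
E
```

```text
[[ 0.6533 -0.1302]
 [ 0.3794 -0.0794]
 [ 0.4345  0.2107]]
[0.5539 0.0392] -0.18288589085451615 res [[-0.0011  0.0017]
 [ 0.0003  0.0016]
 [ 0.0008 -0.0033]]
scene corners(+,-)(+,+)(-,+)(-,-) [array([ 0.1322, -0.1454,  0.015 ]), array([0.135 , 0.1497, 0.015 ]), array([-0.1428,  0.1504,  0.015 ]), array([-0.1459, -0.146 ,  0.015 ])]
knob [0.6027 0.0279 0.1057] 0.0005615391504245883 [0.6027 0.0277 0.106 ] [ 0.0501 -0.0022  0.1057]
lid corners [array([0.6523, 0.0652]), array([ 0.6387, -0.0258]), array([ 0.5485, -0.0147]), array([0.5638, 0.0813])]
purple [array([ 0.7403, -0.2241]), array([ 0.7019, -0.3077]), array([ 0.6216, -0.2696]), array([ 0.6625, -0.1857])]
clip bin corners [array([ 0.3585, -0.3631]), array([ 0.2789, -0.34  ])] nut [array([ 0.6825, -0.3991]), array([ 0.5929, -0.3968])]
trig [-0.108   0.0504  0.055 ] handle [-0.1159  0.0956  0.056 ]
trig [-0.1092  0.0489  0.068 ] handle [-0.117   0.0937  0.069 ]
jaw pad [array([ 0.0148, -0.0724,  0.073 ]), array([ 0.0775, -0.076 ,  0.073 ])] headpad [array([0.0131, 0.046 , 0.073 ]), array([0.0772, 0.0486, 0.073 ])]
spreader [array([-0.1477, -0.0748,  0.02  ]), array([-0.0916, -0.0828,  0.02  ]), array([-0.017 , -0.0773,  0.02  ]), array([-0.0334, -0.1291,  0.02  ]), array([-0.1159, -0.1096,  0.02  ]), array([-0.1024, -0.0504,  0.02  ])]
```

play_rows --pt "4.5 3.9 0 0 0 -0.09" --pt "4.5 3.9 0 0 0 -0.09" --pt "4.5 3.9 0 0 0 -0.09" --pt "4.5 3.9 0 0 0 -0.09" --pt "4.5 3.9 0 0 0 -0.09" --gripper 100 --squeeze 40

```text
clock: 0.72
position: [0.3771, -0.3554, 0.2069]
orientation: [-0.63, 0.776, 0.001, 0.0]
force: [0.2, -0.8, 0.1]
gripper_width: 0.999
```

play_rows --pt "4 4.5 0 0 0 0" --pt "4 4.5 0 0 0 0" --pt "3.5 5 0 0 0 0" --pt "3.5 5 0 0 0 0" --pt "3.5 5 0 0 0 0" --gripper 75

```text
clock: 1.35
position: [0.5665, -0.1081, 0.206]
orientation: [-0.63, 0.777, 0.002, -0.0]
force: [0.7, -1.4, -0.3]
gripper_width: 0.742
```

```bash
python3 - <<'E'
from h import *
s=st();print([.6027,.0279,.089]-s["position"])
E
```

```text
1.35 [ 0.5665 -0.1081  0.206 ] [ 0.6605 -1.4451 -0.2683] 0.7417218112308948 [-0.207  -0.9783 -0.0013] [-0.0027  0.0019 -1.    ] J [ 0.0237  0.7262  0.2228  1.4826 -0.1822  0.9561 -1.4815]
[ 0.0362  0.136  -0.117 ]
```

play_rows --pt "1.2 4.5 0 0 0 0.025" --pt "1.2 4.5 0 0 0 0" --pt "1.2 4.5 -2 0 0 0" --pt "0 0 -4 0 0 0" --pt "0 0 0 0 0 0"

```text
clock: 1.98
position: [0.6041, 0.0371, 0.143]
orientation: [-0.642, 0.766, 0.003, -0.001]
force: [-0.2, 0.8, 0.9]
gripper_width: 0.754
```

```bash
python3 - <<'E'
from h import *
s=st();print([.6027,.0279,.089]-s["position"])
crop("top",(227,170),60,"t1.png");crop("scene",(265,205),60,"s1.png")
E
```

```text
1.975 [0.6041 0.0371 0.143 ] [-0.2164  0.7833  0.9075] 0.7544368026022885 [-0.1748 -0.9846 -0.0024] [-0.0046  0.0033 -1.    ] J [-0.214   0.846   0.217   1.4495 -0.2164  0.874  -1.6745]
[-0.0014 -0.0092 -0.054 ]
origin 167 125 scale 6.666666666666667
origin 205 160 scale 6.666666666666667
```

View pics/s1.png

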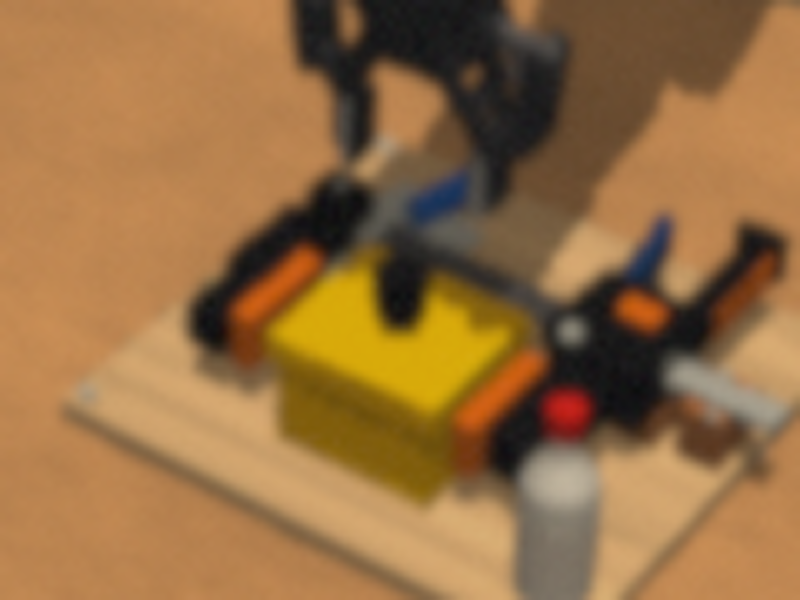

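```bash
python3 - <<'E'
from h import *
s=telemetry.state();p=s["position"]
for d in(-.035,.035):
    x=Ro.from_quat(s["orientation"]).as_matrix()[:,0]
    q=p+x*d+[0,0,.01];print((proj("scene",q)-[205,160])*6.667,(proj("top",q)-[167,125])*6.667)
print((proj("scene",[.6027,.0279,.106])-[205,160])*6.667)
E
```

```text
[477.895  240.1069] [441.9622 220.404 ]
[353.5812 186.0696] [588.1682 243.9104]
[397.169 286.205]
```

View pics/t1.png

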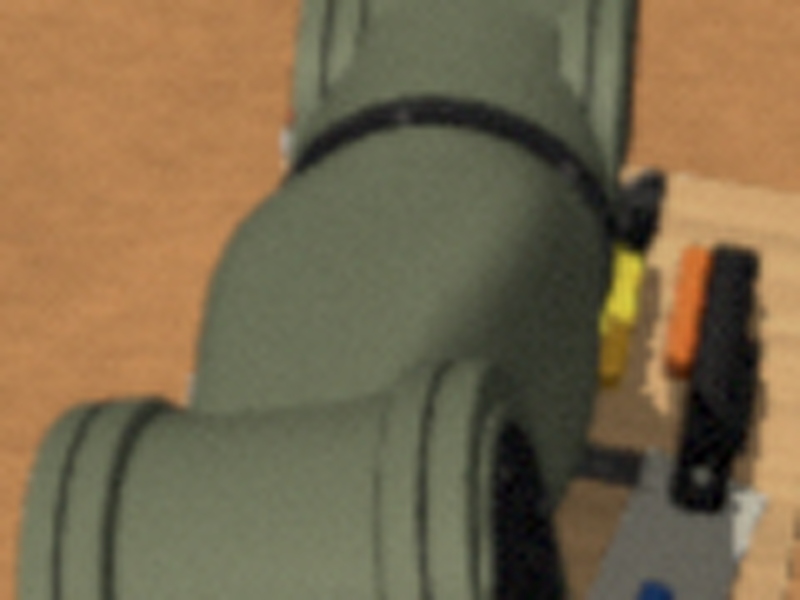

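play_rows --pt "-0.1 -0.9 0 0 0 0" --pt "0 0 -2.2 0 0 0" --pt "0 0 0 0 0 0"

```text
clock: 2.45
position: [0.606, 0.0245, 0.1277]
orientation: [-0.641, 0.767, -0.0, 0.003]
force: [-0.0, 0.2, 0.2]
gripper_width: 0.754
```

```bash
python3 - <<'E'
from h import *
s=st();print([.6027,.0279,.089]-s["position"])
crop("scene",(265,195),40,"s2.png")
E
```

```text
2.45 [0.606  0.0245 0.1277] [-0.0107  0.1829  0.1539] 0.7536181066158087 [-0.1779 -0.984  -0.0043] [ 0.0054  0.0034 -1.    ] J [-0.1901  0.8623  0.2086  1.473  -0.2203  0.8237 -1.6528]
[-0.0033  0.0034 -0.0387]
origin 225 165 scale 10.0
```

View pics/s2.png

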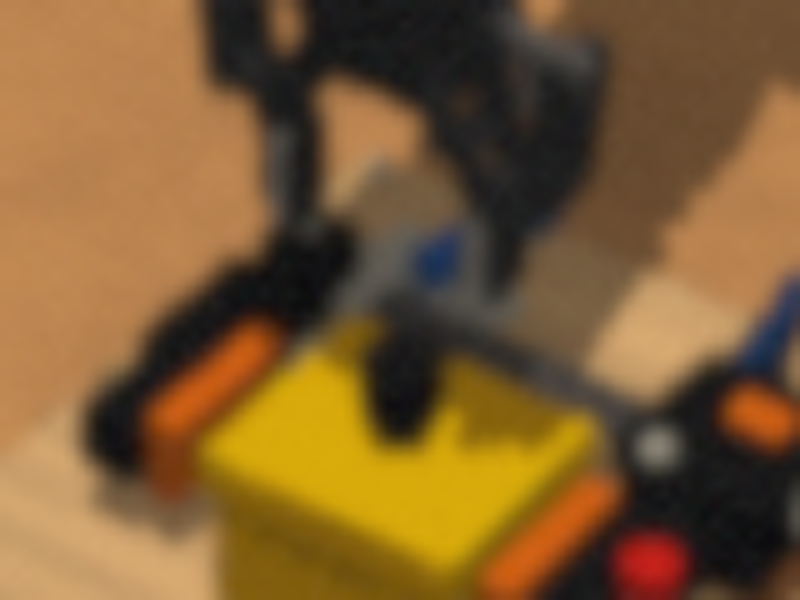

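play_rows --pt "-0.3 0.3 -2 0 0 0" --pt "0 0 -1.5 0 0 0" --pt "0 0 0 0 0 0"

```text
clock: 2.88
position: [0.6053, 0.026, 0.0964]
orientation: [-0.641, 0.768, -0.003, 0.006]
force: [0.2, 0.4, 0.6]
gripper_width: 0.755
```

```bash
python3 - <<'E'
from h import *
s=st();print([.6027,.0279,.089]-s["position"])
E
```

```text
2.875 [0.6053 0.026  0.0964] [0.2388 0.362  0.5727] 0.7549297827244912 [-0.1793 -0.9838 -0.0052] [ 0.0119  0.0031 -0.9999] J [-0.1881  0.9006  0.196   1.5111 -0.2317  0.7405 -1.6459]
[-0.0026  0.0019 -0.0074]
```

play_rows --pt "-0.3 0.2 -0.7 -0.003 0.012 0" --pt "0 0 0 0 0 0"

```text
clock: 3.12
position: [0.6027, 0.028, 0.0901]
orientation: [-0.641, 0.768, -0.0, 0.0]
force: [-0.2, -0.3, 0.7]
gripper_width: 0.749
```

play_rows --pt "0 0 0 0 0 0" --pt "0 0 0 0 0 0" --pt "0 0 0 0 0 0" --pt "0 0 0 0 0 0" --gripper 0 --squeeze 40

```text
clock: 3.62
position: [0.603, 0.0279, 0.091]
orientation: [-0.641, 0.768, -0.0, 0.001]
force: [-0.5, -0.8, -0.0]
gripper_width: 0.293
```

```bash
python3 - <<'E'
from h import *
s=st();print([.6027,.0279,.089]-s["position"])
E
```

```text
3.625 [0.603  0.0279 0.091 ] [-0.5402 -0.7868 -0.0444] 0.29255564928732664 [-0.1794 -0.9838 -0.0002] [ 0.0013 -0.     -1.    ] J [-0.1934  0.9103  0.1978  1.5098 -0.2312  0.7431 -1.6508]
[-0.0003 -0.     -0.002 ]
```

play_rows --pt "0 0 0.7 0 0 0" --pt "0 0 1.2 0 0 0" --pt "0 0 2 0 0 0" --pt "0 0 2 0 0 0" --pt "0 0 0 0 0 0"

```text
clock: 4.25
position: [0.6034, 0.0278, 0.1544]
orientation: [-0.64, 0.768, -0.001, 0.001]
force: [-0.3, 0.1, -0.6]
gripper_width: 0.294
```

```bash
python3 - <<'E'
from h import *
s=st()
crop("scene",(265,195),50,"s3.png")
E
```

```text
4.25 [0.6034 0.0278 0.1544] [-0.277   0.1155 -0.6226] 0.29411313729259875 [-0.1796 -0.9837 -0.0005] [ 0.003  -0.0001 -1.    ] J [-0.2047  0.8268  0.2233  1.4515 -0.212   0.8839 -1.6682]
origin 215 158 scale 8.0
```

View pics/s3.png

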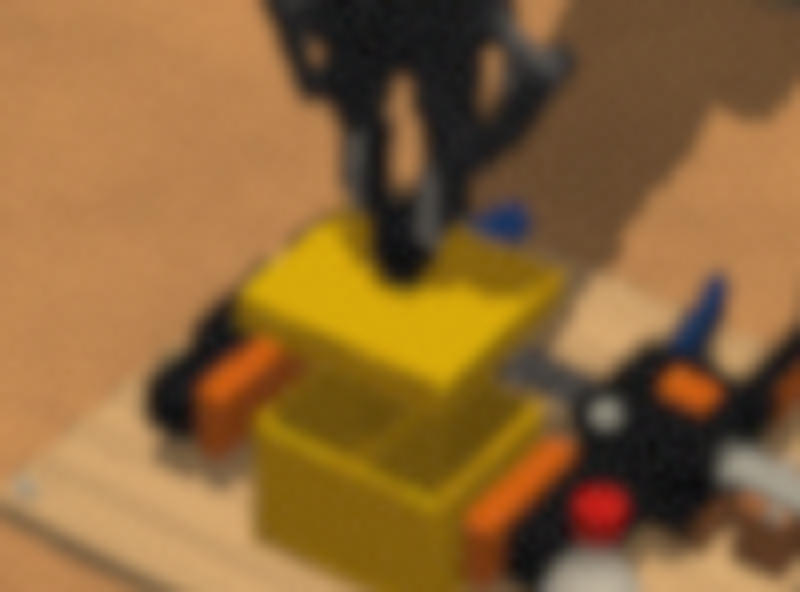

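The picture shows the lid level in the gripper, clear of the bin (its rim at about (400,470) in the crop).

play_rows --pt "-0.5 -1 0.5 0 0 0" --pt "-1.5 -3 0.5 0 0 0" --pt "-2 -4 0 0 0 0" --pt "-2 -4 0 0 0 0" --pt "-2 -4 0 0 0 0"

```text
clock: 4.92
position: [0.5183, -0.1363, 0.162]
orientation: [-0.642, 0.767, 0.0, -0.001]
force: [0.6, -0.1, -0.6]
gripper_width: 0.29
```

play_rows --pt "-2 -4 0 0 0 0" --pt "-1.5 -3 -1 0 0 0" --pt "-1 -2 -2 0 0 0" --pt "0 0 -3 0 0 0" --pt "0 0 0 0 0 0"

```text
clock: 5.55
position: [0.4661, -0.2352, 0.1006]
orientation: [-0.639, 0.769, 0.001, -0.002]
force: [-0.0, -0.2, 0.1]
gripper_width: 0.295
```

```bash
python3 - <<'E'
from h import *
s=st()
crop("scene",(190,180),90,"s4.png")
E
```

```text
5.55 [ 0.4661 -0.2352  0.1006] [-0.0148 -0.1758  0.1368] 0.2948229731492213 [-0.1835 -0.983   0.0029] [-0.0044 -0.0021 -1.    ] J [ 0.3351  0.797   0.1275  1.8023 -0.166   0.5557 -1.1892]
origin 100 113 scale 4.444444444444445
```

View pics/s4.png

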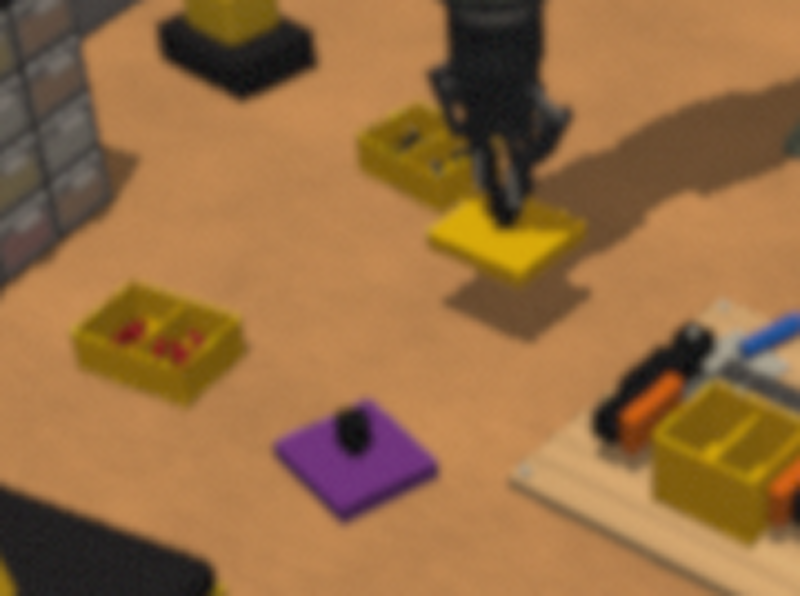

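play_rows --pt "1 0 -2.5 0.002 -0.004 0" --pt "0 0 -2.5 0 0 0" --pt "0 0 -1 0 0 0" --pt "0 0 0 0 0 0"

```text
clock: 6.1
position: [0.4788, -0.2362, 0.0451]
orientation: [-0.639, 0.769, -0.003, 0.001]
force: [0.2, -0.1, -1.3]
gripper_width: 0.291
```

```bash
python3 - <<'E'
from h import *
s=st()
E
```

```text
6.1 [ 0.4788 -0.2362  0.0451] [ 0.2146 -0.121  -1.296 ] 0.2908556647973657 [-0.1824 -0.9832  0.0024] [ 0.0062 -0.0036 -1.    ] J [ 0.3451  0.8998  0.0996  1.806  -0.1827  0.4375 -1.1817]
```

play_rows --pt "0 0 -0.9 0.003 0.006 0" --pt "0 0 -0.4 0 0 0" --pt "0 0 -0.2 0 0 0" --pt "0 0 0 0 0 0"

```text
clock: 6.6
position: [0.4796, -0.2366, 0.0311]
orientation: [-0.639, 0.769, -0.001, 0.0]
force: [-0.3, 0.1, -1.4]
gripper_width: 0.292
```

```bash
python3 - <<'E'
from h import *
s=st()
E
```

```text
6.6 [ 0.4796 -0.2366  0.0311] [-0.3241  0.1266 -1.4352] 0.2923823653207915 [-0.1822 -0.9833  0.0012] [ 0.002  -0.0016 -1.    ] J [ 0.3484  0.9266  0.0944  1.8023 -0.1847  0.4187 -1.18  ]
```

play_rows --pt "0 0 -0.3 0 0 0" --pt "0 0 -0.2 0 0 0" --pt "0 0 -0.1 0 0 0"

```text
clock: 6.98
position: [0.4797, -0.2367, 0.025]
orientation: [-0.639, 0.769, -0.001, 0.0]
force: [-0.8, -0.4, 1.0]
gripper_width: 0.289
```

play_rows --pt "0 0 -0.15 0 0 0"

```text
clock: 7.1
position: [0.4798, -0.2368, 0.0244]
orientation: [-0.639, 0.769, -0.002, 0.0]
force: [-8.4, 5.1, 46.4]
gripper_width: 0.29
```

play_rows --pt "0 0 0.08 0 0 0"

```text
clock: 7.22
position: [0.4799, -0.2369, 0.0255]
orientation: [-0.639, 0.769, -0.002, 0.001]
force: [-0.2, -0.5, -1.2]
gripper_width: 0.293
```

```bash
python3 - <<'E'
from h import *
s=st()
E
```

```text
7.225 [ 0.4799 -0.2369  0.0255] [-0.1525 -0.5189 -1.1949] 0.2928214191773279 [-0.1824 -0.9832  0.0014] [ 0.0033 -0.002  -1.    ] J [ 0.3502  0.9366  0.0913  1.8045 -0.186   0.405  -1.1788]
```

play_rows --pt "0 0 -0.06 0.002 0.003 0" --pt "0 0 0 0 0 0"

```text
clock: 7.48
position: [0.4799, -0.2368, 0.0249]
orientation: [-0.639, 0.769, -0.0, 0.0]
force: [-0.7, 0.1, 2.5]
gripper_width: 0.289
```

play_rows --pt "0 0 0 0 0 0" --pt "0 0 0 0 0 0" --pt "0 0 0 0 0 0" --gripper 70

```text
clock: 7.85
position: [0.4799, -0.2368, 0.0247]
orientation: [-0.639, 0.769, 0.0, 0.0]
force: [0.2, 0.4, -0.7]
gripper_width: 0.703
```

play_rows --pt "0 0 2 0 0 0" --pt "0 0 4 0 0 0" --pt "0 0 5 0 0 0" --pt "0 0 3 0 0 0" --pt "0 0 0 0 0 0"

```text
clock: 8.48
position: [0.4791, -0.2366, 0.1685]
orientation: [-0.639, 0.769, 0.0, -0.0]
force: [0.8, 0.3, -1.0]
gripper_width: 0.703
```

```bash
python3 - <<'E'
from h import *
s=st()
crop("scene",(230,190),80,"s5.png");crop("top",(270,190),80,"t5.png")
E
```

```text
8.475 [ 0.4791 -0.2366  0.1685] [ 0.8151  0.3069 -1.0001] 0.7033399874128132 [-0.1825 -0.9832 -0.0003] [-0.0009  0.0005 -1.    ] J [ 0.3138  0.7068  0.1588  1.6916 -0.1503  0.7562 -1.2095]
origin 150 130 scale 5.0
origin 190 130 scale 5.0
```

View pics/s5.png

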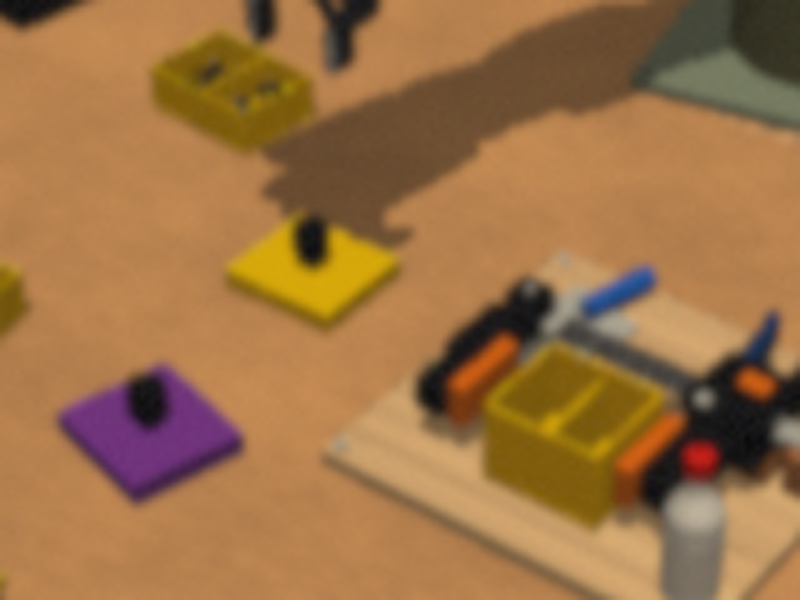

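View pics/t5.png

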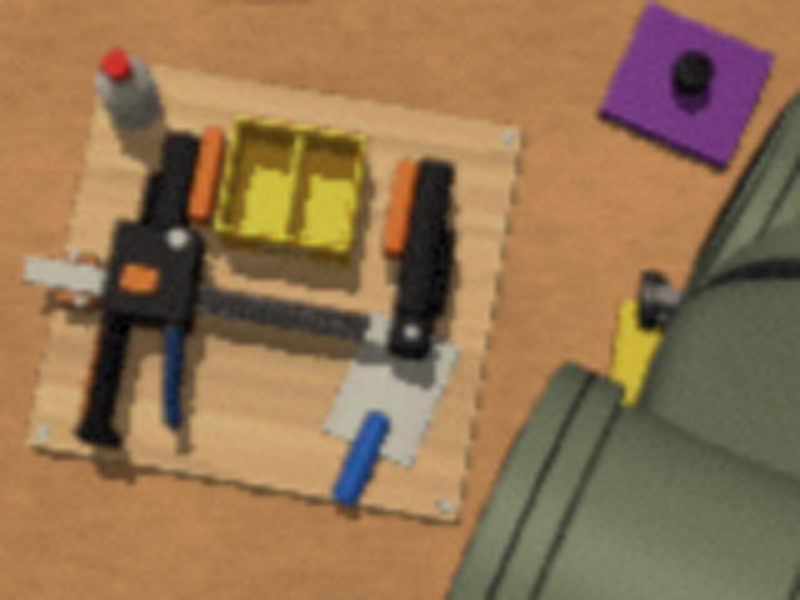

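The lid lies flat, knob up, on bare bench. The top view has the handle (about (108,385)) and trigger ((174,380)) clear. Next I measure the trigger and handle.

```bash
python3 - <<'E'
import cv2
a=cv2.imread("pics/t5.png")[220:460,10:330]; cv2.imwrite("pics/t5c.png",cv2.resize(a,(800,600),interpolation=cv2.INTER_CUBIC))
a=cv2.imread("pics/s5.png")[240:480,480:800]; cv2.imwrite("pics/s5c.png",cv2.resize(a,(800,600),interpolation=cv2.INTER_CUBIC))
E
python3 - <<'E'
from h import *
t=lambda u,v:(u/5+190-.4,v/5+130-.4)
cor={(130,-150):(521,127),(-150,-150):(459,521),(-150,150):(31,445)}
W=np.array([atz("top",t(*p),.015)[:2] for p in cor.values()]);B=np.array(list(cor.keys()))/1e3
Bc=B-B.mean(0);Wc=W-W.mean(0)
a=np.arctan2((Bc[:,0]*Wc[:,1]-Bc[:,1]*Wc[:,0]).sum(),(Bc*Wc).sum())
R=np.array([[np.cos(a),-np.sin(a)],[np.sin(a),np.cos(a)]]);p=W.mean(0)-R@B.mean(0)
print(p,a,"res",W-(B@R.T+p)); np.save("board.npy",[*p,a])
E
```

```text
[0.5544 0.0382] -0.18080348730812937 res [[-0.0015  0.0021]
 [ 0.0004  0.0008]
 [ 0.0011 -0.0029]]
```

View pics/t5c.png

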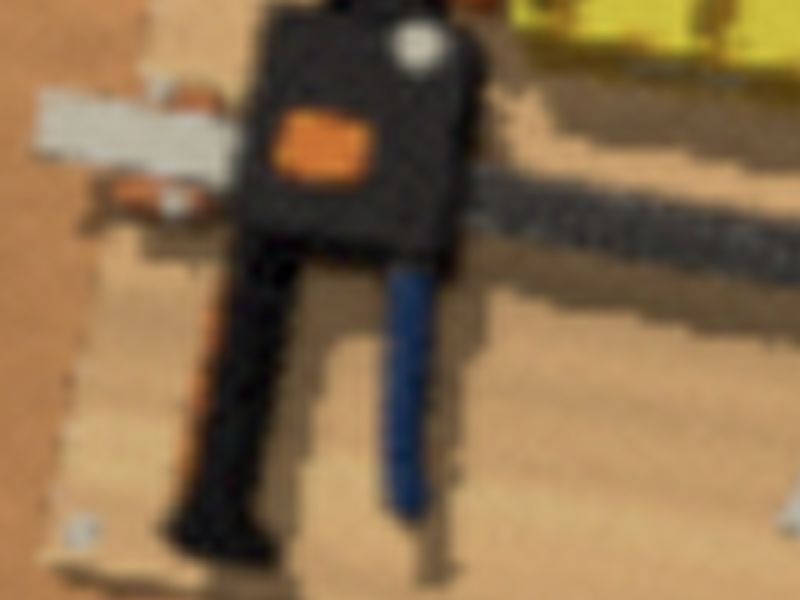

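View pics/s5c.png

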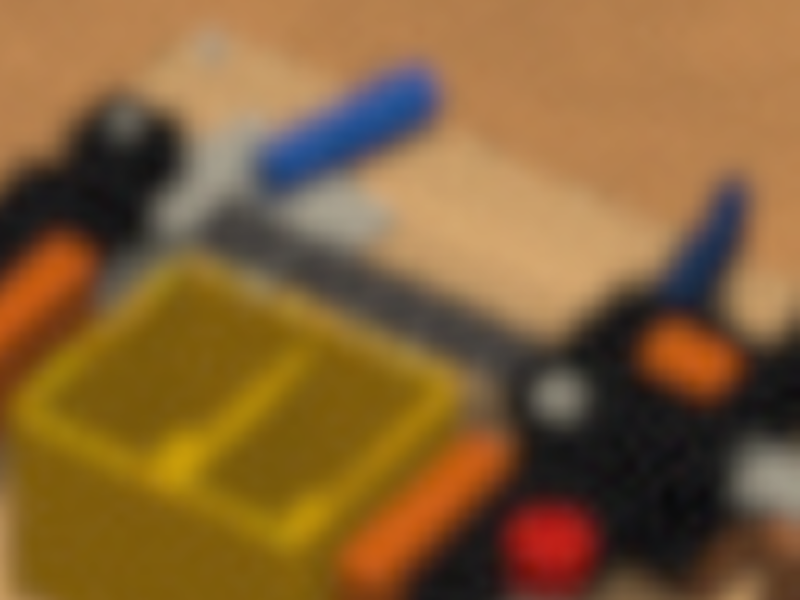

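```bash
python3 - <<'E'
from h import *
t=lambda u,v:((u/2.5+10)/5+190-.5,(v/2.5+220)/5+130-.5)
def L(name,z,*pts):
    for q in pts: X=atz("top",t(*q),z);print(name,X,w2b(X))
L("head+y",.08,(240,232));L("head-y",.08,(455,262))
L("h+y",.069,(232,270),(192,490));L("h-y",.069,(297,270),(258,490),(275,560))
L("trig-y",.068,(438,270),(430,400),(425,490));L("tip",.068,(408,520));L("trig+y",.068,(388,270),(384,490))
for n,q in dict(tip=(-.142,.05),).items(): pass
E
```

```text
head+y [0.5161 0.1513 0.08  ] [-0.058   0.1044  0.08  ]
head-y [0.5074 0.0946 0.08  ] [-0.0563  0.047   0.08  ]
h+y [0.5077 0.1548 0.069 ] [-0.067   0.1063  0.069 ]
h+y [0.4492 0.1648 0.069 ] [-0.1262  0.1056  0.069 ]
h-y [0.5074 0.1375 0.069 ] [-0.0641  0.0892  0.069 ]
h-y [0.449  0.1473 0.069 ] [-0.1233  0.0884  0.069 ]
h-y [0.4305 0.1427 0.069 ] [-0.1407  0.0805  0.069 ]
trig-y [0.5071 0.1001 0.068 ] [-0.0576  0.0524  0.068 ]
trig-y [0.4724 0.1021 0.068 ] [-0.0921  0.0482  0.068 ]
trig-y [0.4486 0.1034 0.068 ] [-0.1158  0.0451  0.068 ]
tip [0.4407 0.1078 0.068 ] [-0.1243  0.0481  0.068 ]
trig+y [0.5073 0.1134 0.068 ] [-0.0599  0.0655  0.068 ]
trig+y [0.4487 0.1142 0.068 ] [-0.1176  0.0558  0.068 ]
```

```bash
python3 - <<'E'
from h import *
s=telemetry.state()
for y in(.083,.087): print(b2w(-.09,y,.03), b2w(-.09,y,.03)-s["position"])
print(w2b(atz("top",((415/2.5+10)/5+189.5,(45/2.5+220)/5+129.5),.08)))
E
```

```text
[0.4808 0.136  0.03  ] [ 0.0024  0.3722 -0.1365]
[0.4815 0.1399 0.03  ] [ 0.0031  0.3761 -0.1365]
[-0.0009  0.068   0.08  ]
```

play_rows --pt "0 4 0 0 0 0" --pt "0 6 0 0 0 0" --pt "0 6 0 0 0 0" --pt "0 6 0 0 0 0" --pt "0 6 0 0 0 0" --gripper 100 --squeeze 20

```text
clock: 9.2
position: [0.4751, 0.0478, 0.1612]
orientation: [-0.636, 0.771, 0.004, -0.004]
force: [1.1, -0.3, -1.0]
gripper_width: 0.997
```

play_rows --pt "0.9 4 0 0 0 0" --pt "0 3.5 -2 0 0 0" --pt "0 0 -2 0 0 0" --pt "0 0 0 0 0 0"

```text
clock: 9.7
position: [0.4815, 0.1298, 0.116]
orientation: [-0.639, 0.769, 0.005, -0.007]
force: [0.3, 0.7, -0.2]
gripper_width: 1.001
```

```bash
python3 - <<'E'
from h import *
s=st();print(b2w(-.082,.083,.03)-s["position"],w2b(s["position"]))
x=Ro.from_quat(s["orientation"]).as_matrix()
p,a=bd();T=np.column_stack([[np.sin(a),-np.cos(a),0],[-np.cos(a),-np.sin(a),0],[0,0,-1]]);print(np.linalg.det(T),Ro.from_matrix(T@x.T).as_rotvec())
crop("scene",(300,190),50,"s6.png")
E
```

```text
9.7 [0.4815 0.1298 0.116 ] [ 0.3486  0.6618 -0.2219] 1.0013453962451837 [-0.1831 -0.9831  0.004 ] [-0.017  -0.0009 -0.9999] J [-0.4421  0.7592  0.2152  1.8565 -0.2821  0.5725 -1.7984]
[ 0.0071  0.0048 -0.086 ] [-0.0882  0.077   0.116 ]
1.0 [ 0.001  -0.017   0.0034]
origin 250 153 scale 8.0
```

View pics/s6.png

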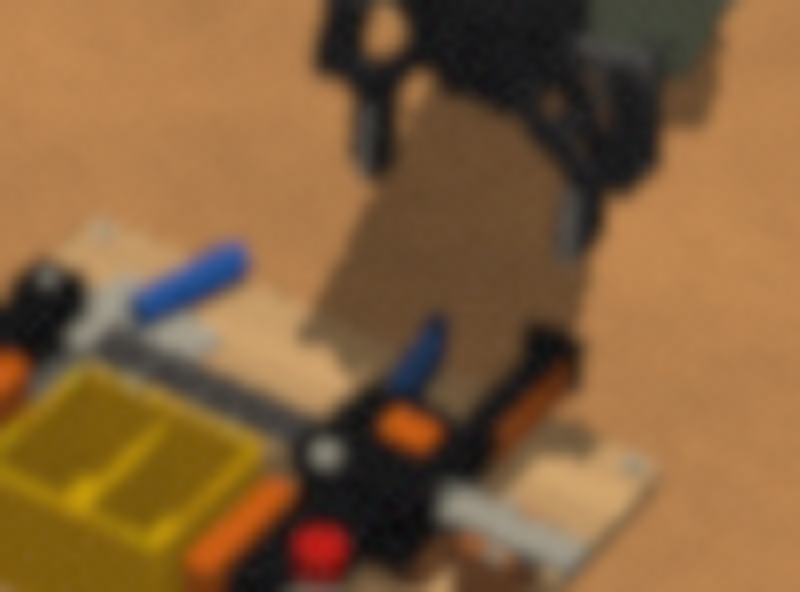

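play_rows --pt "0.7 0.5 0 0 -0.017 0.003" --pt "0 0 -2 0 0 0" --pt "0 0 0 0 0 0"

```text
clock: 10.12
position: [0.4908, 0.1348, 0.0981]
orientation: [-0.64, 0.769, -0.002, 0.002]
force: [0.4, -0.0, 0.7]
gripper_width: 1.003
```

```bash
python3 - <<'E'
from h import *
s=st();print(b2w(-.082,.083,.03)-s["position"],w2b(s["position"]))
crop("scene",(300,190),50,"s7.png")
E
```

```text
10.125 [0.4908 0.1348 0.0981] [ 0.4087 -0.0398  0.6985] 1.0025022053620565 [-0.1815 -0.9834 -0.0012] [ 0.0054  0.0002 -1.    ] J [-0.4417  0.7923  0.202   1.8614 -0.2934  0.5113 -1.7953]
[-0.0021 -0.0003 -0.0681] [-0.08    0.0836  0.0981]
origin 250 153 scale 8.0
```

View pics/s7.png

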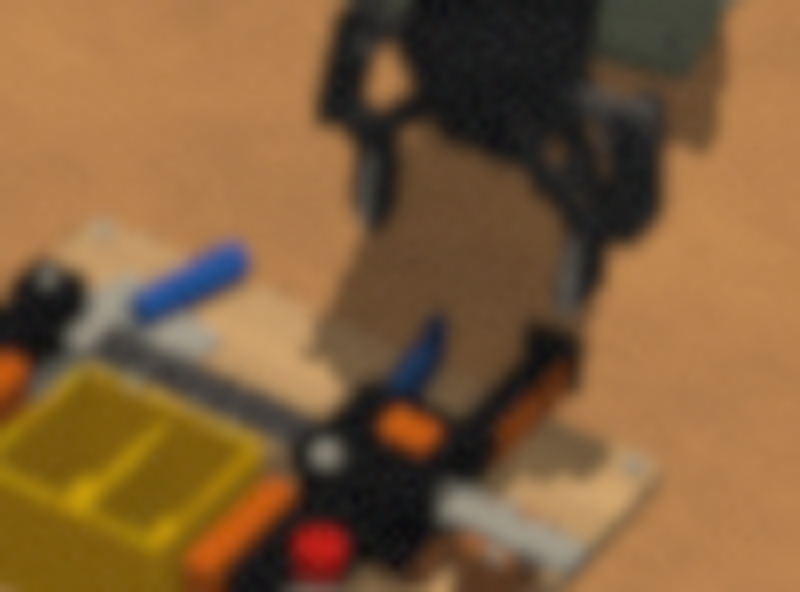

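play_rows --pt "-0.2 0 -2 0 0.005 0" --pt "0 0 -1.5 0 0 0" --pt "0 0 0 0 0 0"

```text
clock: 10.55
position: [0.4908, 0.1351, 0.0653]
orientation: [-0.64, 0.769, -0.001, 0.003]
force: [0.3, 0.4, 0.3]
gripper_width: 1.001
```

```bash
python3 - <<'E'
from h import *
s=st();print(b2w(-.082,.083,.03)-s["position"],w2b(s["position"]))
crop("scene",(300,190),50,"s8.png")
E
```

```text
10.55 [0.4908 0.1351 0.0653] [0.2819 0.4277 0.3374] 1.001494430850675 [-0.1819 -0.9833 -0.0026] [ 0.0054  0.0016 -1.    ] J [-0.424   0.8488  0.1706  1.8838 -0.3112  0.4289 -1.7804]
[-0.0021 -0.0006 -0.0353] [-0.08    0.0839  0.0653]
origin 250 153 scale 8.0
```

View pics/s8.png

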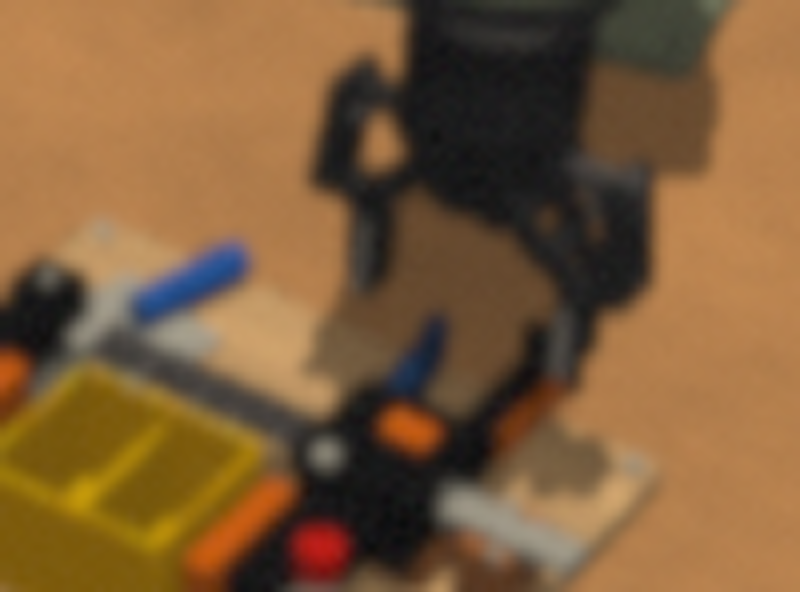

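play_rows --pt "-0.2 0 -1.2 -0.002 0.005 0" --pt "0 0 -1 0 0 0"

```text
clock: 10.85
position: [0.4896, 0.1355, 0.0439]
orientation: [-0.64, 0.769, -0.001, 0.001]
force: [0.0, -0.1, -0.1]
gripper_width: 0.999
```

play_rows --pt "-0.1 0 -0.8 0 0 0" --pt "0 0 -0.3 0 0 0" --pt "0 0 0 0 0 0"

```text
clock: 11.22
position: [0.4882, 0.1353, 0.0313]
orientation: [-0.64, 0.769, -0.001, 0.001]
force: [-0.5, 1.2, 0.1]
gripper_width: 0.999
```

```bash
python3 - <<'E'
from h import *
s=st();print(b2w(-.082,.087,.03)-s["position"],w2b(s["position"]))
crop("scene",(300,190),50,"s9.png");crop("top",(227,185),55,"t9.png")
E
```

```text
11.225 [0.4882 0.1353 0.0313] [-0.5435  1.1851  0.1482] 0.9988546615534066 [-0.1819 -0.9833 -0.0003] [ 0.0018 -0.0001 -1.    ] J [-0.4093  0.9095  0.1399  1.9031 -0.3257  0.3491 -1.7697]
[ 0.0012  0.0032 -0.0013] [-0.0826  0.0836  0.0313]
origin 250 153 scale 8.0
origin 172 144 scale 7.2727272727272725
```

View pics/s9.png

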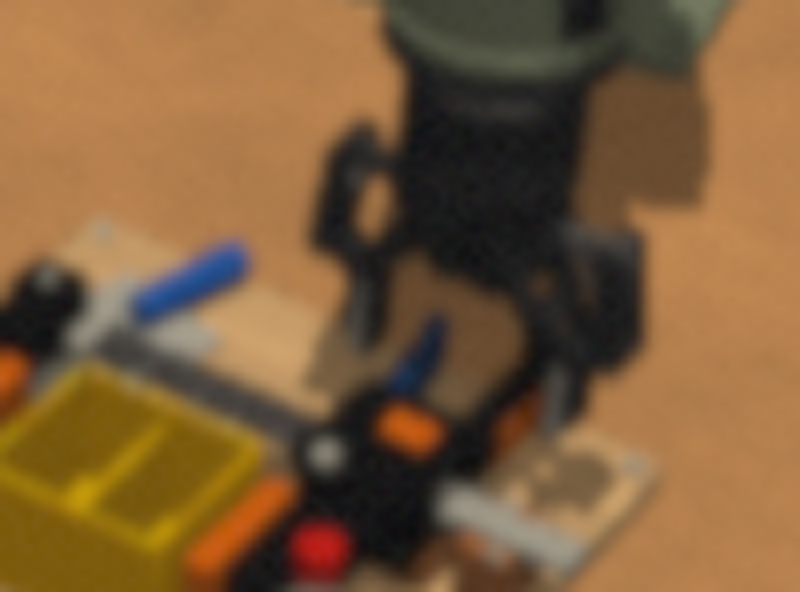

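View pics/t9.png

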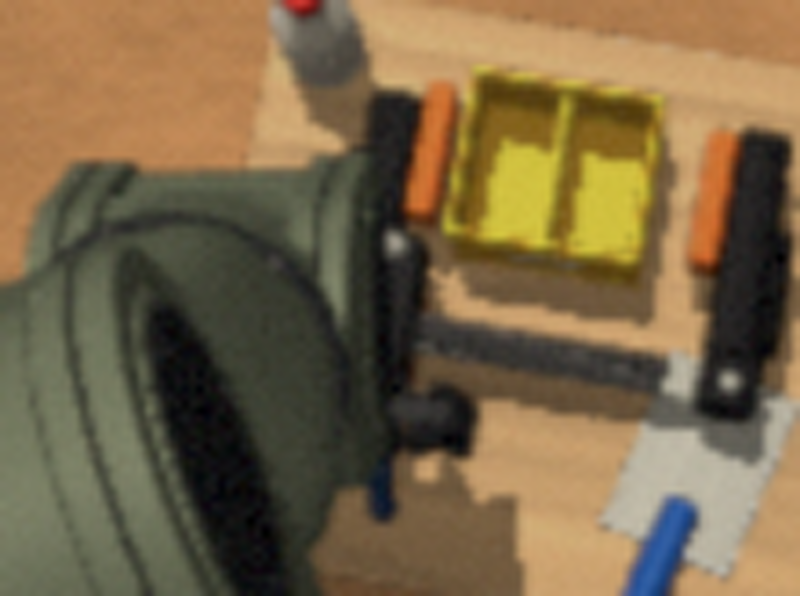

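play_rows --pt "0.1 0.35 0 0 0 0" --pt "0 0 0 0 0 0"

```text
clock: 11.58
position: [0.4897, 0.1393, 0.032]
orientation: [-0.64, 0.769, -0.001, 0.001]
force: [0.3, 0.3, -0.6]
gripper_width: 0.999
```

play_rows --pt "0 0 0 0 0 0" --pt "0 0 0 0 0 0" --gripper 60 --squeeze 20

```text
clock: 11.82
position: [0.4896, 0.1384, 0.0322]
orientation: [-0.639, 0.769, -0.001, 0.001]
force: [-0.5, -1.9, 0.9]
gripper_width: 0.61
```

play_rows --pt "0 0 0 0 0 0" --pt "0 0 0 0 0 0" --gripper 42

```text
clock: 12.08
position: [0.4904, 0.1424, 0.0334]
orientation: [-0.64, 0.768, 0.0, 0.004]
force: [-0.6, 4.9, 2.4]
gripper_width: 0.453
```

```bash
python3 - <<'E'
from h import *
s=st();print(w2b(s["position"]))
crop("scene",(300,190),50,"s10.png");crop("top",(227,185),55,"t10.png")
E
```

```text
12.075 [0.4904 0.1424 0.0334] [-0.5561  4.8643  2.4113] 0.45262208927877307 [-0.18   -0.9836 -0.0058] [ 0.0055  0.0049 -1.    ] J [-0.4187  0.9071  0.1398  1.8936 -0.3287  0.3564 -1.7754]
[-0.0817  0.091   0.0334]
origin 250 153 scale 8.0
origin 172 144 scale 7.2727272727272725
```

View pics/s10.png

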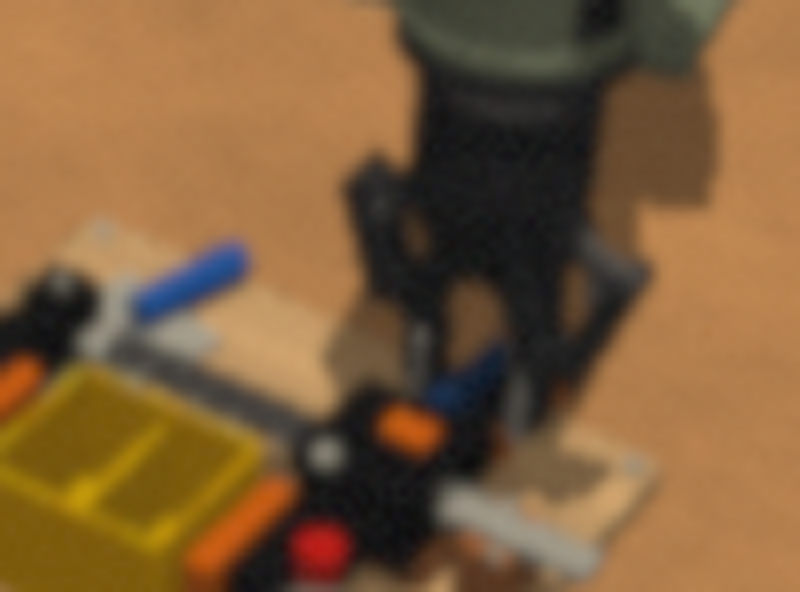

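View pics/t10.png

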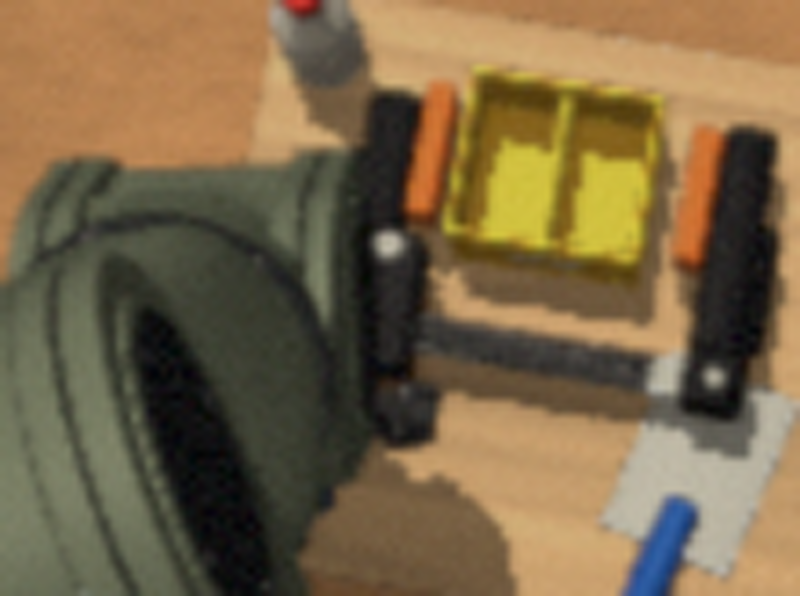

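play_rows --pt "0 -0.35 -0.1 0 0 0" --pt "0 0 0 0 0 0" --pt "0 0 0 0 0 0" --gripper 100

```text
clock: 12.55
position: [0.4905, 0.1388, 0.0324]
orientation: [-0.64, 0.768, 0.0, 0.004]
force: [-1.1, 0.3, -0.7]
gripper_width: 0.993
```

```bash
python3 - <<'E'
from h import *
s=st();print(w2b(s["position"]))
crop("scene",(300,190),50,"s11.png")
E
```

```text
12.55 [0.4905 0.1388 0.0324] [-1.1311  0.3111 -0.7313] 0.9927624805619126 [-0.18   -0.9836 -0.006 ] [ 0.0056  0.005  -1.    ] J [-0.4103  0.9082  0.1368  1.8975 -0.3272  0.3508 -1.7699]
[-0.081   0.0875  0.0324]
origin 250 153 scale 8.0
```

View pics/s11.png

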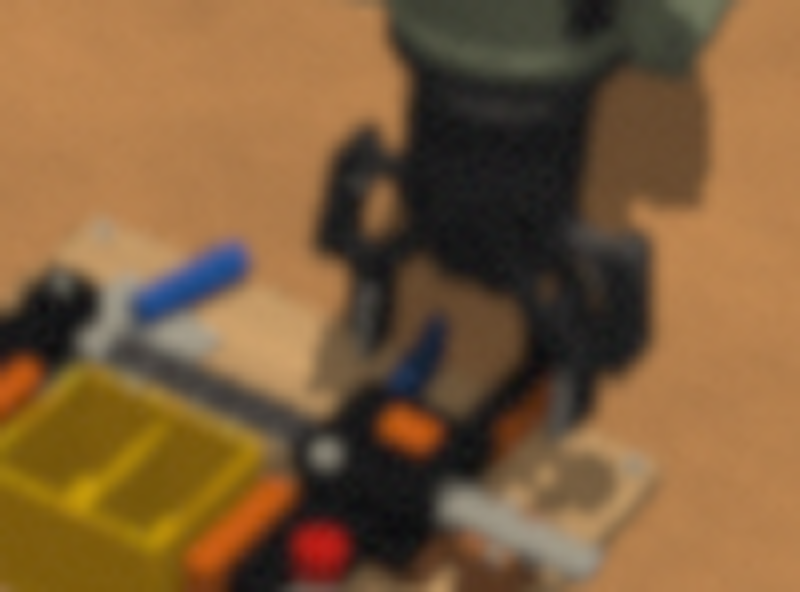

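play_rows --pt "0 0 0 -0.005 0.005 0" --pt "0 0 0 0 0 0" --pt "0 0.1 0 0 0 0" --pt "0 0 0 0 0 0" --gripper 40

```text
clock: 13.1
position: [0.4913, 0.1422, 0.0336]
orientation: [-0.641, 0.768, 0.0, 0.002]
force: [-1.2, 0.6, 1.1]
gripper_width: 0.455
```

```bash
python3 - <<'E'
from h import *
s=st();print(w2b(s["position"]))
crop("top",(227,185),55,"t12.png")
E
```

```text
13.1 [0.4913 0.1422 0.0336] [-1.1866  0.649   1.126 ] 0.4549872750328447 [-0.1788 -0.9839 -0.0033] [ 0.0025  0.0029 -1.    ] J [-0.4202  0.9084  0.1435  1.8869 -0.3266  0.3657 -1.7762]
[-0.0808  0.091   0.0336]
origin 172 144 scale 7.2727272727272725
```

View pics/t12.png

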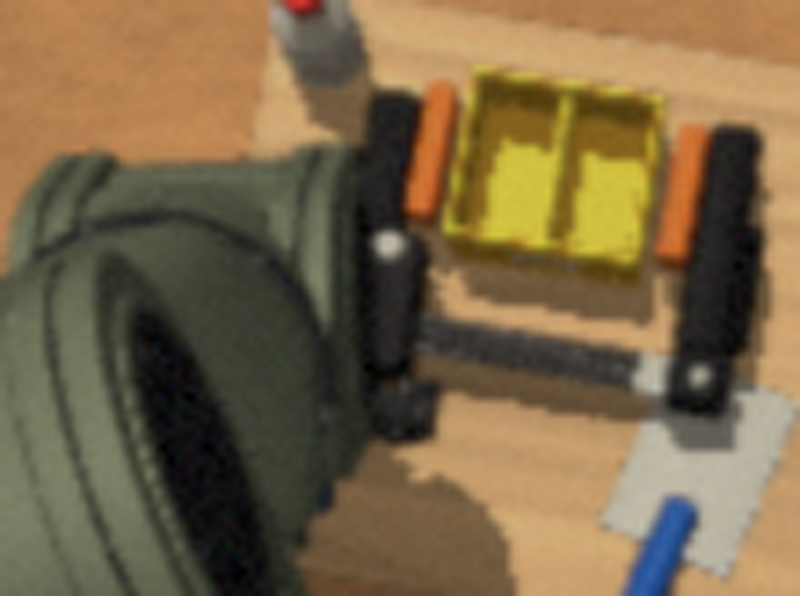

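play_rows --pt "-0.1 -0.35 -0.15 -0.003 0.003 0" --pt "0 0 0 0 0 0" --pt "0 0 0 0 0 0" --pt "0 0 0 0 0 0" --gripper 100

```text
clock: 13.65
position: [0.4901, 0.1381, 0.0317]
orientation: [-0.641, 0.768, -0.0, -0.001]
force: [0.1, 0.2, 0.3]
gripper_width: 0.999
```

play_rows --pt "0 0 0 0 0 0" --pt "0 0 0 0 0 0" --pt "0 0.1 0 0 0 0" --pt "0 0 0 0 0 0" --gripper 40

```text
clock: 14.15
position: [0.4911, 0.1422, 0.0331]
orientation: [-0.641, 0.767, 0.001, 0.002]
force: [-0.6, 3.5, 0.2]
gripper_width: 0.453
```

```bash
python3 - <<'E'
from h import *
s=st();print(w2b(s["position"]))
crop("top",(227,185),55,"t13.png")
E
```

```text
14.15 [0.4911 0.1422 0.0331] [-0.6228  3.4966  0.216 ] 0.4530882705007038 [-0.1774 -0.9841 -0.0038] [ 0.0018  0.0035 -1.    ] J [-0.419   0.9093  0.142   1.8871 -0.3262  0.365  -1.7748]
[-0.081   0.091   0.0331]
origin 172 144 scale 7.2727272727272725
```

View pics/t13.png

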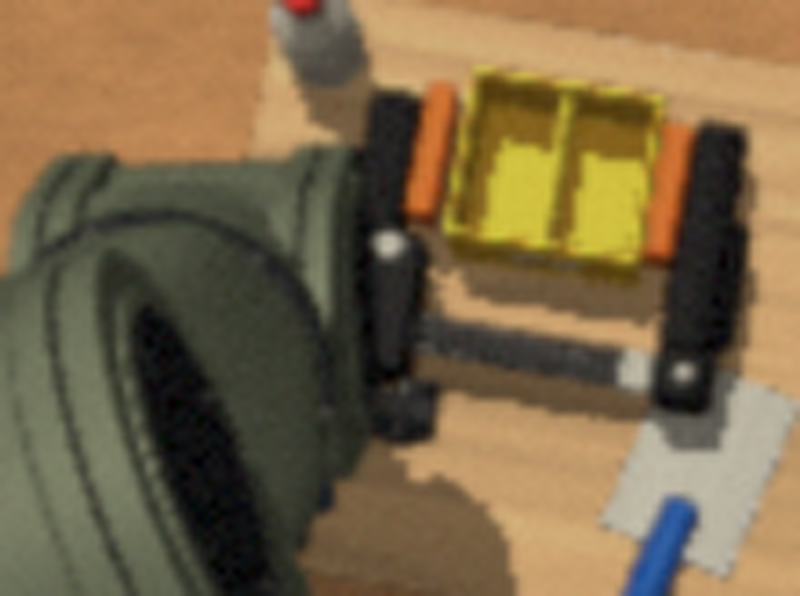

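play_rows --pt "-0.1 -0.35 -0.15 -0.003 0.002 -0.003" --pt "0 0 0 0 0 0" --pt "0 0 0 0 0 0" --pt "0 0 0 0 0 0" --gripper 100

```text
clock: 14.7
position: [0.49, 0.1384, 0.0314]
orientation: [-0.64, 0.768, 0.0, -0.0]
force: [0.4, -0.0, 0.2]
gripper_width: 1.0
```

play_rows --pt "0 0 0 0 0 0" --pt "0 0 0 0 0 0" --pt "0 0.1 0 0 0 0" --pt "0 0 0 0 0 0" --gripper 40

```text
clock: 15.2
position: [0.4909, 0.1423, 0.0328]
orientation: [-0.641, 0.768, 0.001, 0.002]
force: [-0.3, 5.0, 0.8]
gripper_width: 0.454
```

```bash
python3 - <<'E'
from h import *
s=st();print(w2b(s["position"]))
crop("top",(227,185),55,"t14.png")
E
```

```text
15.2 [0.4909 0.1423 0.0328] [-0.328   4.9726  0.7804] 0.45405890034687185 [-0.1794 -0.9838 -0.0047] [ 0.0023  0.0044 -1.    ] J [-0.4182  0.9094  0.1408  1.8886 -0.3276  0.3625 -1.7752]
[-0.0812  0.091   0.0328]
origin 172 144 scale 7.2727272727272725
```

View pics/t14.png

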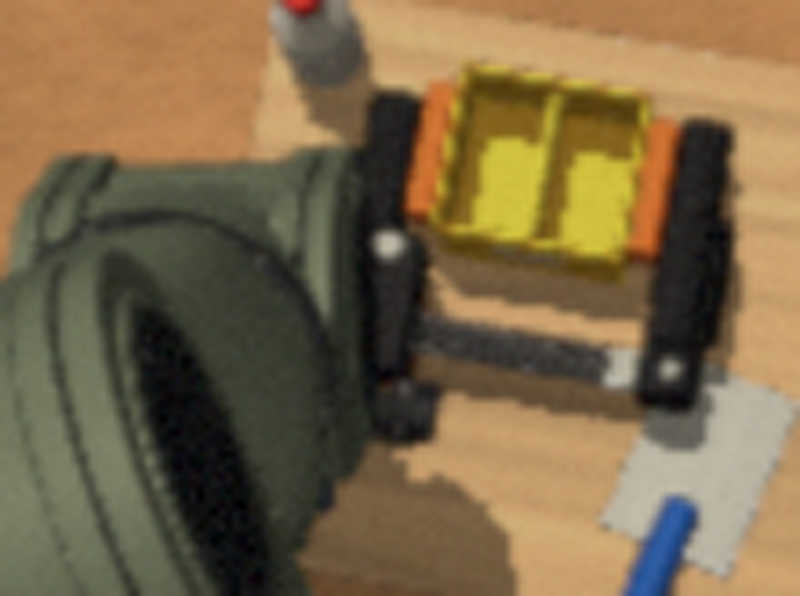

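play_rows --pt "-0.1 -0.35 -0.1 -0.004 0.002 0" --pt "0 0 0 0 0 0" --pt "0 0 0 0 0 0" --pt "0 0 0 0 0 0" --gripper 100

```text
clock: 15.75
position: [0.4898, 0.1385, 0.0316]
orientation: [-0.641, 0.768, -0.0, 0.0]
force: [0.1, -0.7, 0.2]
gripper_width: 0.997
```

play_rows --pt "0 0 0 0 0 0" --pt "0 0 0 0 0 0" --pt "0 0 0 0 0 0" --pt "0 0 0 0 0 0" --gripper 40 --squeeze 20

```text
clock: 16.25
position: [0.4895, 0.1364, 0.0318]
orientation: [-0.64, 0.768, -0.001, -0.001]
force: [0.3, 0.6, 0.1]
gripper_width: 0.586
```

```bash
python3 - <<'E'
from h import *
s=st();print(w2b(s["position"]))
crop("top",(227,185),55,"t15.png")
crop("scene",(300,190),50,"s15.png")
E
```

```text
16.25 [0.4895 0.1364 0.0318] [0.3033 0.5701 0.1492] 0.5859592717566839 [-0.1806 -0.9835  0.0026] [-0.0007 -0.0026 -1.    ] J [-0.4145  0.9107  0.1456  1.8938 -0.3239  0.361  -1.7728]
[-0.0815  0.085   0.0318]
origin 172 144 scale 7.2727272727272725
origin 250 153 scale 8.0
```

View pics/t15.png

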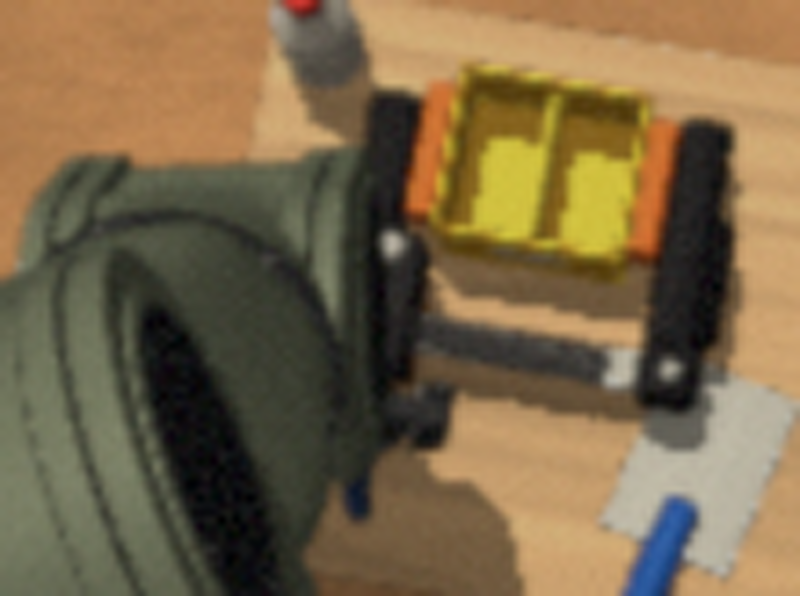

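View pics/s15.png

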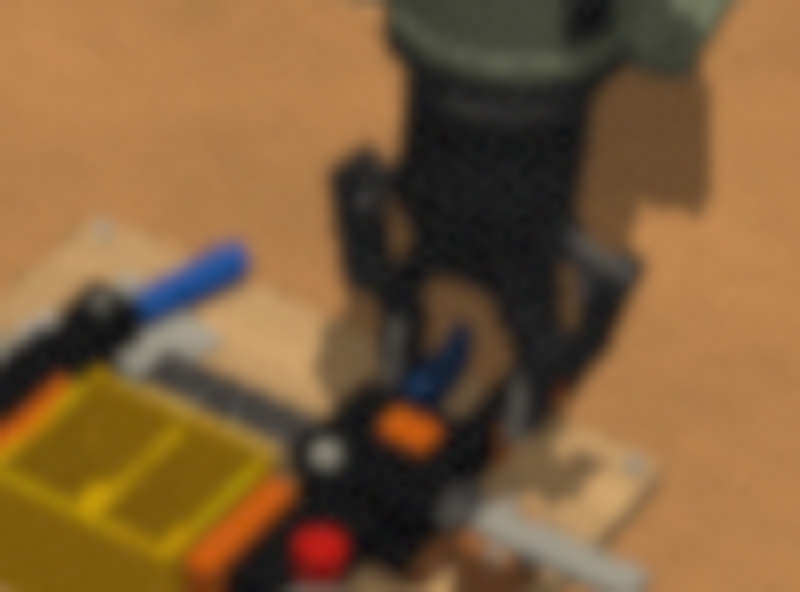

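play_rows --pt "0 0 0 0 0 0" --pt "0 0 0 0 0 0" --pt "0 0 0 0 0 0" --pt "0 0 0 0 0 0" --gripper 30 --squeeze 31

```text
clock: 16.85
position: [0.4896, 0.1369, 0.0321]
orientation: [-0.64, 0.768, -0.001, -0.001]
force: [-0.6, -0.9, 4.4]
gripper_width: 0.575
```

```bash
python3 - <<'E'
from h import *
s=st();print(w2b(s["position"]),s["ft_torque"])
crop("top",(260,185),80,"t16.png")
crop("scene",(260,210),100,"s16.png")
E
```

```text
16.85 [0.4896 0.1369 0.0321] [-0.6184 -0.9144  4.4083] 0.5753327566700517 [-0.181  -0.9835  0.0019] [-0.0004 -0.0019 -1.    ] J [-0.4148  0.9103  0.1452  1.8935 -0.3244  0.3612 -1.7732]
[-0.0815  0.0855  0.0321] [-0.6715  0.2468 -0.1888]
origin 180 125 scale 5.0
origin 160 135 scale 4.0
```

View pics/t16.png

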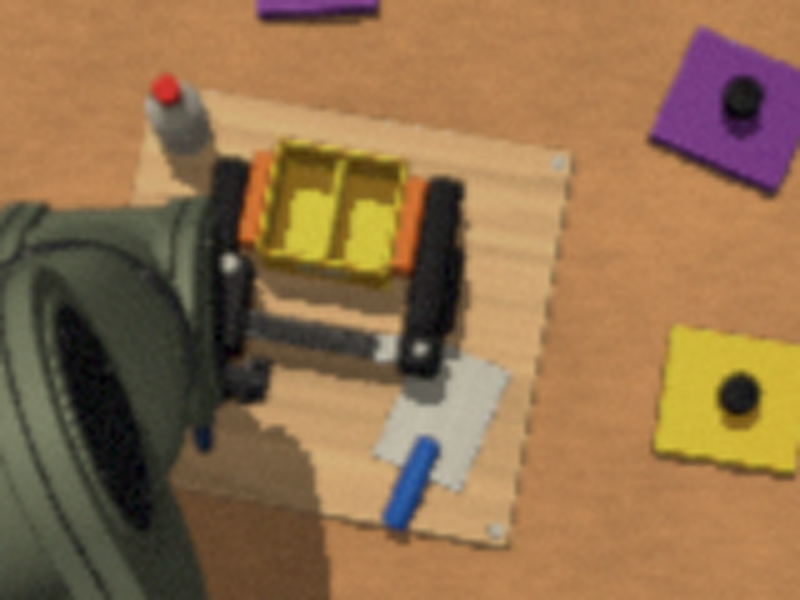

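View pics/s16.png

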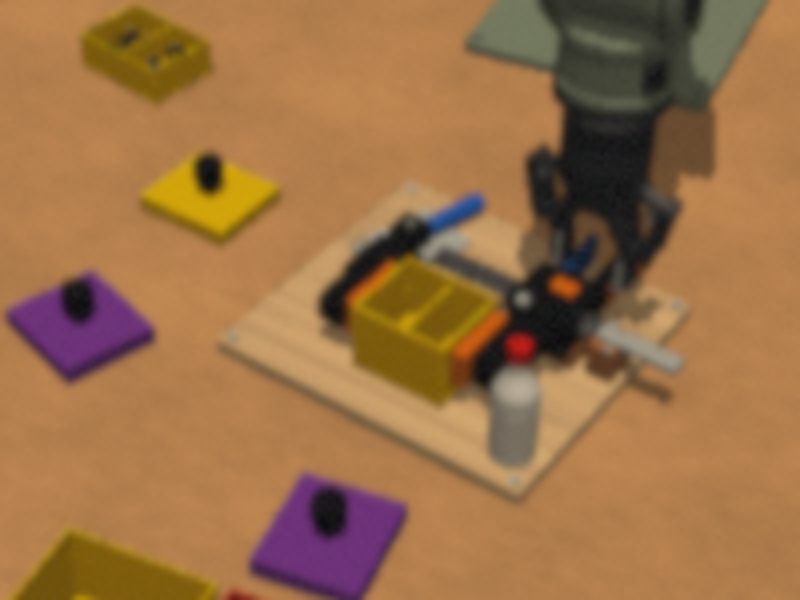

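play_rows --pt "0 0 0 0 0 0" --pt "0 0 0 0 0 0" --pt "0 0 0 0 0 0" --pt "0 0 0 0 0 0" --pt "0 0 0 0 0 0"

```text
clock: 17.58
position: [0.4896, 0.1369, 0.0321]
orientation: [-0.64, 0.768, -0.001, -0.001]
force: [-1.3, -0.5, 3.5]
gripper_width: 0.577
```

```bash
python3 - <<'E'
from h import *
s=st();print(w2b(s["position"]),s["ft_torque"])
print(job.close_job())
E
```

```text
17.575 [0.4896 0.1369 0.0321] [-1.2622 -0.4615  3.4944] 0.5769955808833479 [-0.181  -0.9835  0.0019] [-0.0003 -0.0019 -1.    ] J [-0.4149  0.9103  0.1453  1.8935 -0.3244  0.3612 -1.7732]
[-0.0815  0.0855  0.0321] [-0.636   0.1459 -0.1753]
the job is handed in; nothing more can be done
None
```

I lifted the lid off by its knob and set it flat, knob up, on the bare bench to the right of the board. I then pumped the trigger with four full pulls. The fifth pull stopped short against the bin, and I finished holding the trigger with a 31 N squeeze. The job was handed in at 17.6 s.

**Last checks:**
- **Clamp:** Both views show the bin between the two orange pads with no gap I could see. The gripper held steady at about 49 mm.
- **Arm load:** The wrist force was only 3–4 N, so the two fingers are balanced against each other.
- **Other items:** The lid is flat. The glue bottle, spreader, clip bin and the purple lids look untouched in the last close-ups. I took no final picture of the nut bin, the white bin or the screwdriver, but the arm did not go near them.

**Not confirmed:**
- **Pad pressure:** I could not measure it. I estimate 60–65 N from your trigger figures, because I pressed about 80 mm from the pivot rather than 70 mm. That is well below the 120 N crush limit.
- **Force spike:** Setting the lid down produced one brief 46 N reading at the wrist, taken through the fingers and knob. I backed off straight away and released the lid with about 2.5 N of contact.
- **Board position:** My measured corners disagreed by about 3 mm. I therefore placed the fingers from direct measurements of the handle and trigger.

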